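Sample cell poised over the photometer well

ROBOT

A 6-joint arm with a two-finger parallel gripper is mounted at the origin on the work surface. World frame = base frame: x ahead of the robot, y to its left, z up, the work surface at z = 0. Lengths are in m, angles in rad, forces in N, time in s.
With the tool pointing down it reaches from about 0.25 to 0.8 m from the base axis. Payload 3.9 kg.
Tool frame: the origin (TCP) lies at the centre of the arm's flange, where the gripper is bolted on; the fingertips stand 173 mm ahead of it and the grasp point (between the pads) lies 155 mm ahead of it; z points along the fingers, y is the line along which they close (so a half turn about z gives the same grasp; the last joint's range is limited). The gripper opens to 85 mm and grips with 20 to 120 N. Pads are 22 mm wide; open, the fingers measure 114 mm over their backs; the gripper's body (76 mm by 85 mm) begins 54 mm behind the grasp point. The pads swing forward as they close: fully open they stand 13 mm farther back than shut.
Start: joints at [1.288, 0.26, -0.138, 1.173, 0, 1.571], TCP at [0.146, 0.504, 0.405] pointing down, gripper open.
Joint ranges: [-2.78, 2.78], [-0.83, 1.72], [-1.28, 1.37], [-1.9, 2.12], [-1.57, 1.48], [-3.14, 3.14]. Speed limits (rad/s): [2.57, 2.57, 3.14, 3.14, 3.14, 3.14].

INTERFACE

Orientations are given as a unit quaternion [w, x, y, z].
In Python, from plant import arm gives the robot as it stands.
- The arm moves only by the tool servo_tool, never from a script. Its argument "motion" is a list of rows, each a list of 3 entries, a list of its own where there are three numbers: the shift along the world's x, y, z in cm, then the turn about the world's z in rad, then the gripper's target within -1 to 1 (shut at 1, half-way at 0, fully open at -1). A call has 1 to 20 rows; each row is the pose to reach, as a shift and turn from the pose commanded when the call began; what a row does not reach only later rows make up. A row lasts 1/12 s, in which the tool goes at most 41.7 mm and 7.16 degrees, less where a joint would pass 70% of its speed; a pose out of reach is approached as far as the arm can. A call with a gripper value outside its range is refused whole. The fingers move at their own pace and stop on an object; "grip_force" is the grip in N (left out, the last holds). Time passes only in rows, so rows that repeat a pose let the fingers close. It gives the time, the measured TCP pose, the force, the opening and the grip force at its end, in the units of the state.
- arm.state(): the state, without advancing time (a new reading comes with each control period).
- arm.camera(name): name is "side" or "top"; returns a dict with "color" (420x560x3 uint8, red, green, blue), "mtx" (3x3 intrinsics, pixels), "rvec" (rotation vector, rad) and "tvec" (3), from world to camera coordinates, as OpenCV has them. Camera axes: x right, y down, z forward; pixel columns grow to the right and rows downward; lengths in m; the calibration is good to about 2 mm. A picture is of the moment at which its call begins. There is no depth.
- arm.close_job(): hands the job in; it is judged then, once.
The state is a dict: "time_s": time; "joint_positions": joint angles; "qd": joint speeds; "joint_efforts": joint torques, N m; "tool_pos": TCP position; "tcp_rot": TCP orientation; "force": force on the tool from outside, world axes, zero at the start; "torque": the same for the moment, N m; "width": finger opening in m; "finger_force": force on a finger pad.
Only numpy, scipy, OpenCV 4.12 (cv2) and the standard library are available. Lean on these libraries where they do the work, as an engineer would, in place of code of your own. Each camera call takes 0.05 s, during which the arm holds its last target. There are 200 camera calls.

TASK

Lift the loose black light cap off the photometer's cell well and set it down flat in the shallow steel tray, without dropping it. Then lift the flat glass sample cell out of the grey rack, carry it over the bottles and finish still holding it upright and motionless about a centimetre above the well, centred over the opening and turned to match it, ready to go in when the reaction time is up. Do not let the cell touch the photometer, do not let go of it, and leave the bottles, vials, beaker and timer as they stand.

Things in the scene. Friction and masses are not known exactly. Their poses are not given: they have to be found in the camera images.
- photometer: white bench photometer, fixed, a flat-topped block 220 mm (its x) x 300 mm (its y) x 110 mm tall; origin at the centre of its underside, x and y along its sides, z up
- well (a point): centre of the mouth of the cell well, flush in the photometer's flat top, 110 mm above the bench; the opening is 18 mm (x) x 56 mm (y), 45 mm deep; axes as the photometer's. At the start the light cap covers it
- cap_mid (a point): middle of the loose black plastic light cap (120 g): a flat plate 48 mm (x) x 84 mm (y) x 10 mm with an upright grip bar 12 mm (x) x 60 mm (y) standing 32 mm above the plate, 42 mm tall in all. The point is 21 mm above its underside, on its centre line; z up. It lies on the photometer's flat top over the well
- tray: shallow open steel tray, fixed on the bench, 120 mm (x) x 140 mm (y), rim 14 mm high, walls and floor 4 mm thick; origin at the centre of its underside
- cell_mid (a point): centre of the sample cell (about 70 g): flat-sided glass cell with a white lid, as one straight block 14 mm (x) x 52 mm (y) x 60 mm tall; the point is half-way up, 30 mm above its underside; z up, y along its length. It stands 18 mm deep in the rack's slot, so its top 42 mm show above the rack. Either way round is the same
- rack: grey plastic rack, fixed, 75 mm (x) x 150 mm (y) x 30 mm tall; origin at the centre of its underside. The cell's slot is at its middle, long side along y; a round hole with a vial lies 55 mm to each side along y
- bottle_amber: amber glass jar, 56 mm diameter, 130 mm tall, black cap; origin at the centre of its underside. Bystander.
- bottle_white: white plastic bottle, 56 mm diameter, 155 mm tall; origin at the centre of its underside. Bystander. The three bottles stand in a row between the rack and the photometer, in any order.
- bottle_clear: clear plastic bottle, 56 mm diameter, 140 mm tall; origin at the centre of its underside. Bystander.
- vial_a: round capped vial, 16 mm diameter, 65 mm tall, in the rack hole 55 mm from the cell at one end; origin at the centre of its underside. Bystander.
- vial_b: round capped vial like the other, in the hole at the rack's other end. Bystander.
- beaker: empty glass beaker, 68 mm wide, 85 mm tall; origin at the centre of its underside. Bystander.
- timer: cream hand-held timer lying flat, 50 x 120 x 20 mm; origin at the centre of its underside. Bystander.
Things that resemble listed ones, but are neither listed nor needed, are in the scene too. Leave any red or turquoise look-alike of the part that bears cell_mid alone.

How it is judged:
On the way, in this order (a step that is already met when the one before it is completed fails the run):
1. the light cap lies flat in the tray, released (x of cap_mid in the frame of tray between -0.05 and 0.05 m and y of cap_mid in the frame of tray between -0.06 and 0.06 m and z of cap_mid in the frame of tray between 0.015 and 0.035 m and angle between cap_mid's own z axis and vertical below 0.2 rad and contact force between cap and the fingers below 0.05 N), for 0.2 s.
2. the cell is lifted out of the rack in the fingers (z of cell_mid in the frame of rack above 0.08 m and contact force between cell and the fingers above 0.5 N), for 0.1 s.
At the end, for the whole second after the job is handed in: Cap flat and released in the tray, its middle within 50 mm (x) and 60 mm (y) of the tray's. Cell still in the fingers, underside 3 to 20 mm above the well mouth, within 6 mm of its centre and 0.12 rad of its long side, upright within 0.1 rad, not touching the photometer (all of step 1 and horizontal distance between cell_mid and well below 0.006 m and z of cell_mid in the frame of well between 0.033 and 0.05 m and angle between the y axis of cell_mid and the y axis of well, either way round below 0.12 rad and angle between cell_mid's own z axis and vertical below 0.1 rad and contact force between cell and the fingers above 0.5 N and contact force between cell and photometer below 0.05 N and linear speed of cell below 0.02 m/s); the arm keeps its last pose, push and grip.
It fails at once if the cell touches the photometer (contact force between cell and photometer above 0.3 N).
It fails at once if the cap is dropped from a height or left up on something (contact force between cap and the fingers below 0.01 N and z of cap_mid in the frame of tray above 0.065 m and horizontal distance between cap_mid and well above 0.06 m).
It fails at once if a bottle, vial, beaker or the timer is shifted by more than 25 mm or tipped (distance of any of bottle_amber, bottle_white, bottle_clear, vial_a, vial_b, beaker, timer from where it was at the start of the episode above 0.025 m or angle between any of bottle_amber, bottle_white, bottle_clear, vial_a, vial_b, beaker, timer's own z axis and vertical above 0.3 rad).
It also fails if it takes over 64 s, if anything falls off the work surface, if the arm or the gripper's body presses on something with over 40 N, if the wrist force passes 120 N, or if a joint passes its speed limit or range.

## Working session

There is one attempt and no reset: what is moved stays moved. The work goes in short steps, Python scripts to look and compute and a tool call to move; the robot and the scene stay as the last step left them, time stands still between calls to the robot, and variables do not carry over. Pictures are saved under pics/ and viewed, at most 10 in all, crops included, and the job is handed in when it is done.

Besides the shell and the picture viewer there is one more tool, called after "Request:" as name(argument=value, ...) on one line, values as JSON. servo_tool: Moves the arm, as the interface text tells. Its arguments: {"type":"object","properties":{"motion":{"type":"array"},"grip_force":{"type":"number"}},"required":["motion"]}

```bash
mkdir -p pics; cat > h.py <<'E'
import numpy as np, cv2
from plant import arm
def cam(n):
    c=arm.camera(n); R=cv2.Rodrigues(np.array(c['rvec'],float))[0]
    return c['color'],np.array(c['mtx'],float),R,np.array(c['tvec'],float).ravel()
def ray(c,uv):
    _,K,R,t=c; d=R.T@np.linalg.inv(K)@np.array([uv[0],uv[1],1.]); return -R.T@t,d
def onz(c,uv,z):
    o,d=ray(c,uv); return (o+d*(z-o[2])/d[2])
def proj(c,p):
    _,K,R,t=c; q=K@(R@np.array(p)+t); return q[:2]/q[2]
E
python3 - <<'E'
from h import *
for n in('top','side'):
    c=cam(n); cv2.imwrite(f'pics/{n}0.png',c[0][:,:,::-1]); np.savez(n+'0.npz',i=c[0],K=c[1],R=c[2],t=c[3]); print(n,ray(c,(280,210)))
print(arm.state())
E
```

```text
top (array([0.40448685, 0.07788202, 0.97412714]), array([ 0.11613348, -0.02070918, -0.9930455 ]))
side (array([0.36892941, 0.75055693, 0.66567534]), array([ 0.14812898, -0.77574507, -0.61383514]))
{'time_s': 0.1, 'joint_positions': array([ 1.28801421e+00,  2.60607049e-01, -1.39240149e-01,  1.17272203e+00,
       -1.70840996e-05,  1.57080532e+00]), 'qd': array([ 0.00113239, -0.00204224,  0.00352759,  0.00103123,  0.00147623,
        0.00060813]), 'joint_efforts': array([-1.60004638e-03, -4.06509089e+01,  2.54527080e+01,  1.00860558e-02,
       -1.58984540e-04,  5.67068696e-06]), 'tool_pos': array([0.14640455, 0.50384583, 0.40395376]), 'tcp_rot': array([-1.16458262e-04,  1.40924817e-01,  9.90019904e-01, -8.78809050e-04]), 'force': array([-0.19424902,  0.00888705, -0.12337502]), 'torque': array([-0.02003783,  0.02070914,  0.0130083 ]), 'finger_force': 0.0, 'width': 0.0853875449141717}
```

View pics/top0.png

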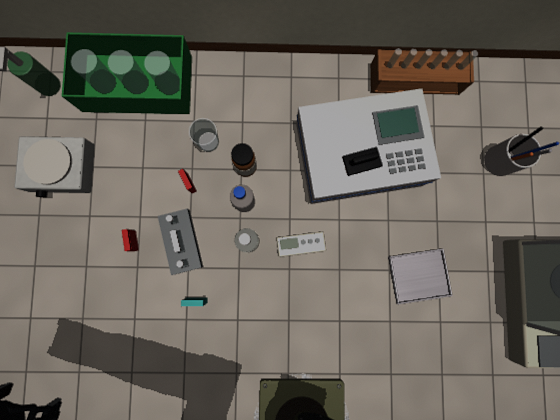

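View pics/side0.png

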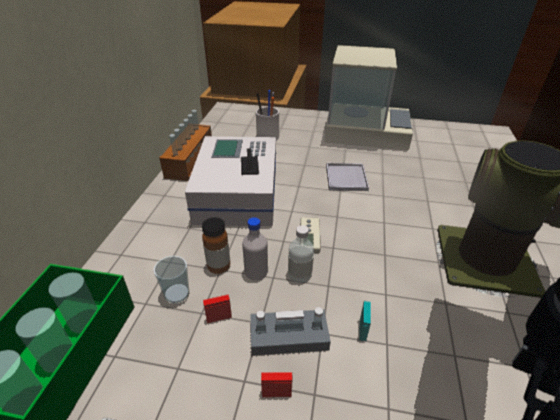

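The top view has +x up and +y left. The cap is at about (362,161), the photometer's top at (303..437, 92..198), the tray at (420,275), and the rack at (180,241) with the white cell lid at (176,241). In the side view the cell lid is at (290,315), with vials at (260,315) and (318,312). Next I'll measure with masks and view a magnified crop.

```bash
cat > m.py <<'E'
from h import *
def load(n):
    d=np.load(n+'0.npz'); return d['i'],d['K'],d['R'],d['t']
def quad(c,m,z):
    cs,_=cv2.findContours(m.astype(np.uint8),cv2.RETR_EXTERNAL,cv2.CHAIN_APPROX_NONE)
    k=max(cs,key=cv2.contourArea)
    w=np.array([onz(c,p[0],z)[:2] for p in k],np.float32)
    (cx,cy),(a,b),t=cv2.minAreaRect(w*1000)
    M=cv2.boxPoints(((cx,cy),(a,b),t)); e=M[1]-M[0]; f=M[2]-M[1]
    l=e if np.hypot(*e)>np.hypot(*f) else f
    return (round(cx,1),round(cy,1)),(round(a,1),round(b,1)),'long-axis yaw',round(float(np.arctan2(l[1],l[0])),3),len(k)
def roi(i,u0,u1,v0,v1):
    m=np.zeros(i.shape[:2],bool); m[v0:v1,u0:u1]=1; return m
E
python3 - <<'E'
from m import *
T=load('top'); i=T[0]; g=i.astype(int); s=g.sum(2)
def rep(n,m,z): print(n,quad(T,m,z))
for th in(330,400,450): rep('phot %d'%th,(s>th)&roi(i,290,445,85,205),.11)
for th in(45,70,90):
  rep('cap plate %d'%th,(s<th)&roi(i,338,386,146,178),.12)
for th in (45,90): rep('tray dark %d'%th,(s>330)&roi(i,385,455,245,305)&(g[:,:,2]>=g[:,:,0]),.01)
for th in(300,350,400,450): rep('cell %d'%th,(s>th)&roi(i,168,186,227,254),.072)
rep('rack',(s<330)&(s>120)&(g[:,:,2]>=g[:,:,0])&roi(i,155,205,205,277),.03)
a=cv2.resize(i[140:185,330:395],None,fx=8,fy=8,interpolation=cv2.INTER_CUBIC)
b=cv2.resize(i[205:280,155:205],None,fx=5,fy=5,interpolation=cv2.INTER_CUBIC)
o=np.zeros((375,800,3),np.uint8); o[:360,:520]=a; o[:375,540:790]=b
cv2.imwrite('pics/crop0.png',o[:,:,::-1])
# side: cell centre + bottles tops
S=load('side')
for uv,z in(((290,316),.072),((254,222),.155),((215,226),.13),((300,232),.14)): print(uv,onz(S,uv,z))
for uv,z in(((242,152),.13),((239,192),.155),((245,239),.14)): print(uv,onz(T,uv,z))
E
```

```text
phot 330 ((669.7, -142.1), (363.8, 277.7), 'long-axis yaw', 1.537, 641)
phot 400 ((669.8, -151.7), (346.5, 276.4), 'long-axis yaw', 1.53, 529)
phot 450 ((670.5, -146.9), (218.7, 298.9), 'long-axis yaw', -1.395, 423)
cap plate 45 ((626.3, -130.0), (18.1, 70.3), 'long-axis yaw', -1.305, 72)
cap plate 70 ((620.3, -126.6), (45.8, 82.9), 'long-axis yaw', -1.285, 101)
cap plate 90 ((620.3, -126.7), (46.0, 82.7), 'long-axis yaw', -1.292, 102)
tray dark 45 ((319.7, -236.0), (0.0, 0.0), 'long-axis yaw', 0.0, 1)
tray dark 90 ((319.7, -236.0), (0.0, 0.0), 'long-axis yaw', 0.0, 1)
cell 300 ((433.2, 306.8), (53.2, 15.5), 'long-axis yaw', 0.266, 51)
cell 350 ((434.6, 306.2), (51.0, 13.4), 'long-axis yaw', 0.268, 50)
cell 400 ((434.4, 306.0), (50.4, 13.1), 'long-axis yaw', 0.271, 49)
cell 450 ((434.6, 306.1), (49.9, 12.3), 'long-axis yaw', 0.268, 48)
rack ((433.8, 305.3), (147.5, 74.6), 'long-axis yaw', 0.27, 193)
(290, 316) [0.43220064 0.31283142 0.072     ]
(254, 222) [0.53739039 0.15580624 0.155     ]
(215, 226) [0.6246118  0.15637725 0.13      ]
(300, 232) [0.44078608 0.15108696 0.14      ]
(242, 152) [0.63407146 0.14806246 0.13      ]
(239, 192) [0.53823862 0.1503644  0.155     ]
(245, 239) [0.4371171  0.13606325 0.14      ]
```

View pics/crop0.png

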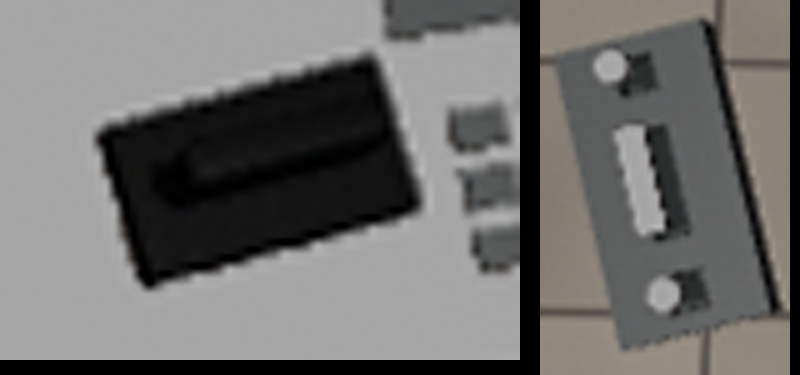

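The crop shows the cap plate as a clean 46x83 mm rectangle, turned about 0.1 rad from the photometer. The cell lid measures 50x13 mm at (0.4345,0.306), agreeing with the rack centre. The side view agrees to within a few mm. I'll move over the cap now.

Request:
servo_tool(motion=[[[47.4,-63.0,0],-1.01,0],[[47.4,-63.0,0],-1.01,0],[[47.4,-63.0,0],-1.01,0],[[47.4,-63.0,0],-1.01,0],[[47.4,-63.0,0],-1.01,0],[[47.4,-63.0,0],-1.01,0],[[47.4,-63.0,0],-1.01,0],[[47.4,-63.0,0],-1.01,0],[[47.4,-63.0,0],-1.01,0],[[47.4,-63.0,0],-1.01,0],[[47.4,-63.0,0],-1.01,0],[[47.4,-63.0,0],-1.01,0],[[47.4,-63.0,0],-1.01,0],[[47.4,-63.0,0],-1.01,0],[[47.4,-63.0,0],-1.01,0],[[47.4,-63.0,0],-1.01,0],[[47.4,-63.0,0],-1.01,0],[[47.4,-63.0,0],-1.01,0],[[47.4,-63.0,0],-1.01,0],[[47.4,-63.0,0],-1.01,0]], grip_force=40)

```text
time_s: 1.77
tool_pos: [0.6239, -0.1313, 0.4025]
tcp_rot: [0.001, 0.605, 0.797, -0.001]
force: [0.7, -0.4, 0.7]
width: 0.0429
finger_force: 0.0
```

```bash
cat >> h.py <<'E'
def yaw():
    from scipy.spatial.transform import Rotation as Ro
    q=arm.state()['tcp_rot']; y=Ro.from_quat([q[1],q[2],q[3],q[0]]).as_matrix(); return np.arctan2(y[1,1],y[0,1]),y[:,2]
E
python3 - <<'E'
from m import *
s=arm.state(); print(s['time_s'],s['tool_pos'],yaw(),s['width'],s['joint_positions'])
T=load('top'); i=T[0]
P=[onz(T,p,.014)[:2] for p in((389,257),(441,249),(450,296),(397,302))]
print(np.mean(P,0),[(round(np.hypot(*(P[(k+1)%4]-P[k])),3),np.arctan2(*(P[(k+1)%4]-P[k])[::-1])) for k in range(4)])
E
```

```text
1.7667 [ 0.62389188 -0.13132756  0.40251139] (np.float64(0.2724228015009897), array([ 0.00128332, -0.0027603 , -0.99999537])) 0.042940644001102646 [-0.20690638  0.45763127  0.15638391  1.26772596 -0.00243779  1.09146566]
[ 0.35569865 -0.29434344] [(np.float64(0.135), np.float64(-1.4080504508146483)), (np.float64(0.118), np.float64(-2.9816794352260696)), (np.float64(0.135), np.float64(1.6903807550322163)), (np.float64(0.113), np.float64(0.1608702251281525))]
```

Request:
servo_tool(motion=[[[0,0,-3],0,0],[[0,0,-6],0,0],[[0,0,-6],0,0],[[0,0,-6],0,0],[[0,0,-6],0,0]])

```text
time_s: 2.18
tool_pos: [0.6207, -0.1256, 0.3458]
tcp_rot: [0.0, 0.602, 0.798, 0.0]
force: [0.0, 0.3, 0.6]
width: 0.0431
finger_force: 0.0
```

Request:
servo_tool(motion=[[[0,0,-2.5],0,0],[[0,0,-4.6],0,0],[[0,0,-4.6],0,0],[[0,0,-4.6],0,0],[[0,0,-4.6],0,1],[[0,0,-4.6],0,1],[[0,0,-4.6],0,1],[[0,0,-4.6],0,1],[[0,0,-4.6],0,1],[[0,0,-4.6],0,1],[[0,0,-4.6],0,1],[[0,0,-4.6],0,1]])

```text
time_s: 3.18
tool_pos: [0.6214, -0.126, 0.301]
tcp_rot: [0.002, 0.602, 0.798, 0.001]
force: [0.6, 0.9, 6.0]
width: 0.0115
finger_force: 39.9
```

Request:
servo_tool(motion=[[[0,0,2],0,1],[[0,0,4],0,1],[[0,0,7],0,1],[[0,0,10],0,1],[[0,0,10],0,1],[[0,0,10],0,1],[[0,0,10],0,1]])

```text
time_s: 3.77
tool_pos: [0.6203, -0.1258, 0.3984]
tcp_rot: [-0.0, 0.602, 0.798, -0.0]
force: [-0.2, -0.3, -1.6]
width: 0.0114
finger_force: 39.2
```

Request:
servo_tool(motion=[[[-3,-2,0],-0.02,1],[[-6,-4,0],-0.04,1],[[-9.4,-6,0],-0.06,1],[[-12.5,-8,0],-0.08,1],[[-15.7,-10,0],-0.1,1],[[-19,-12,0],-0.12,1],[[-22,-14,0],-0.12,1],[[-24.5,-15.6,0],-0.12,1],[[-26.4,-16.8,0],-0.12,1],[[-26.4,-16.8,0],-0.12,1],[[-26.4,-16.8,-3],-0.12,1],[[-26.4,-16.8,-6],-0.12,1],[[-26.4,-16.8,-9],-0.12,1],[[-26.4,-16.8,-9],-0.12,1],[[-26.4,-16.8,-9],-0.12,1]])

```text
time_s: 5.02
tool_pos: [0.3556, -0.2927, 0.3068]
tcp_rot: [-0.003, 0.649, 0.761, 0.0]
force: [-0.8, 0.1, -1.4]
width: 0.0113
finger_force: 39.4
```

```bash
python3 - <<'E'
from m import *
a=cam('top'); b=cam('side'); np.savez('top1.npz',i=a[0],K=a[1],R=a[2],t=a[3])
o=np.zeros((560,800,3),np.uint8)
o[:360,:400]=cv2.resize(a[0][85:265,270:470],None,fx=2,fy=2)
o[:540,400:800]=cv2.resize(b[0][120:300,200:400],None,fx=2,fy=2)[:360].repeat(1,0) if 0 else cv2.resize(b[0][110:290,260:393],(400,540))
cv2.imwrite('pics/c1.png',o[:,:,::-1]); print(arm.state()['tool_pos'],yaw()[0])
E
```

```text
[ 0.35716969 -0.29401855  0.30955527] 0.15846136683331385
```

View pics/c1.png

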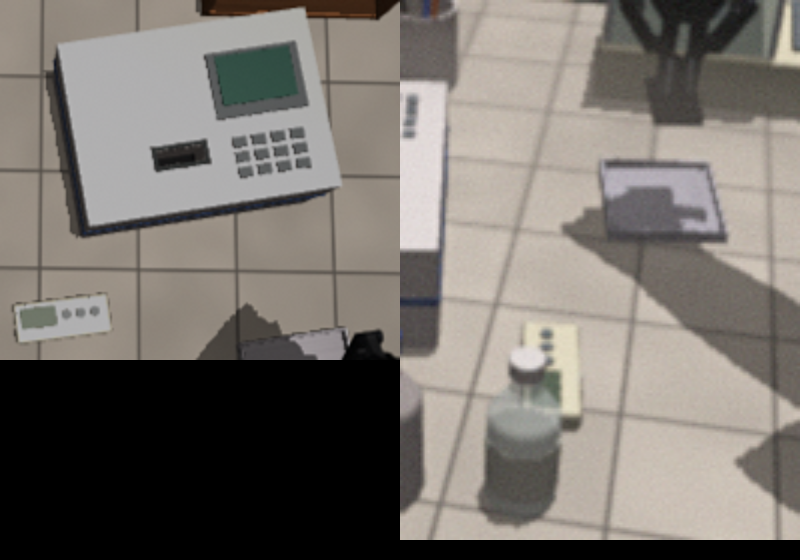

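The cap is held level over the tray, and the well is now in view at about (360,163) in the full image. I'll lower the cap into the tray.

Request:
servo_tool(motion=[[[0,0,-3],0,1],[[0,0,-6],0,1],[[0,0,-8.5],0,1],[[0,0,-9.5],0,1],[[0,0,-10.2],0,1],[[0,0,-10.8],0,1],[[0,0,-11.2],0,1],[[0,0,-11.4],0,1],[[0,0,-11.4],0,1],[[0,0,-11.4],0,1]])

```text
time_s: 5.95
tool_pos: [0.3569, -0.2941, 0.1954]
tcp_rot: [0.001, 0.649, 0.761, 0.0]
force: [0.1, 0.8, -0.3]
width: 0.0106
finger_force: 39.5
```

```bash
python3 - <<'E'
from m import *
d=np.load('top1.npz'); T=(d['i'],d['K'],d['R'],d['t']); i=T[0]; s=i.astype(int).sum(2)
for th in(120,180,250,300,350): print(th,quad(T,(s<th)&roi(i,340,380,150,175),.11))
for th in(400,430,450,480): print('ph',th,quad(T,(s>th)&roi(i,290,445,85,205),.11))
print(arm.state()['tool_pos'])
cv2.imwrite('pics/well.png',cv2.resize(i[145:182,335:385],None,fx=12,fy=12,interpolation=cv2.INTER_CUBIC)[:,:,::-1])
E
```

```text
120 ((615.1, -120.2), (10.5, 43.8), 'long-axis yaw', -1.385, 42)
180 ((619.5, -124.6), (26.8, 64.3), 'long-axis yaw', -1.397, 82)
250 ((619.7, -124.6), (27.8, 65.0), 'long-axis yaw', -1.393, 74)
300 ((619.9, -125.0), (28.1, 65.7), 'long-axis yaw', -1.399, 74)
350 ((620.8, -125.0), (29.8, 66.8), 'long-axis yaw', -1.399, 78)
ph 400 ((669.7, -142.5), (363.0, 277.7), 'long-axis yaw', 1.537, 641)
ph 430 ((687.0, -145.7), (254.2, 303.4), 'long-axis yaw', -1.402, 541)
ph 450 ((670.5, -147.1), (221.7, 300.3), 'long-axis yaw', -1.401, 426)
ph 480 ((670.5, -146.9), (218.7, 298.9), 'long-axis yaw', -1.395, 423)
[ 0.35685606 -0.29414423  0.19535416]
```

View pics/well.png

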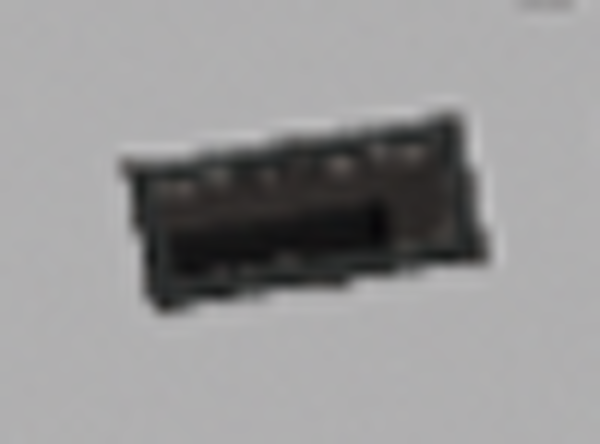

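The crop shows the well with an even dark rim of 28x65 mm. Its centre is (0.6198,-0.1247), with the long axis at yaw -1.397, matching the photometer. The force reading shows the cap's weight is now on the tray. I'll release it.

Request:
servo_tool(motion=[[[0,0,-0.1],0,1],[[0,0,-0.1],0,1],[[0,0,-0.1],0,0.2],[[0,0,-0.1],0,0.2],[[0,0,-0.1],0,0.2],[[0,0,-0.1],0,0.2],[[0,0,-0.1],0,0.2],[[0,0,2],0,0.2],[[0,0,5],0,0.2],[[0,0,9],0,0.2],[[0,0,13],0,0.2],[[0,0,17],0,0],[[0,0,21],0,0],[[0,0,21],0,0],[[0,0,21],0,0]])

```text
time_s: 7.2
tool_pos: [0.3572, -0.2945, 0.4074]
tcp_rot: [0.003, 0.649, 0.761, 0.0]
force: [-0.7, -0.4, -0.5]
width: 0.0425
finger_force: 0.0
```

Request:
servo_tool(motion=[[[7.8,60.0,0],1.68,0],[[7.8,60.0,0],1.68,0],[[7.8,60.0,0],1.68,0],[[7.8,60.0,0],1.68,0],[[7.8,60.0,0],1.68,0],[[7.8,60.0,0],1.68,0],[[7.8,60.0,0],1.68,0],[[7.8,60.0,0],1.68,0],[[7.8,60.0,0],1.68,0],[[7.8,60.0,0],1.68,0],[[7.8,60.0,0],1.68,0],[[7.8,60.0,0],1.68,0],[[7.8,60.0,0],1.68,0],[[7.8,60.0,0],1.68,0],[[7.8,60.0,0],1.68,0],[[7.8,60.0,0],1.68,0],[[7.8,60.0,0],1.68,0],[[7.8,60.0,0],1.68,0],[[7.8,60.0,0],1.68,0],[[7.8,60.0,0],1.68,0]])

```text
time_s: 8.87
tool_pos: [0.4343, 0.3048, 0.4044]
tcp_rot: [-0.0, -0.132, 0.991, -0.0]
force: [-1.2, 0.1, 0.2]
width: 0.0427
finger_force: 0.0
```

```bash
python3 - <<'E'
from m import *
a=cam('top'); i=a[0]; s=i.astype(int).sum(2)
print(arm.state()['tool_pos'],yaw()[0],arm.state()['time_s'])
print('cap',quad(a,(s<70)&roi(i,395,447,255,297),.014))
cv2.imwrite('pics/c2.png',cv2.resize(i[205:315,150:470],None,fx=2.5,fy=2.5)[:,:,::-1])
E
```

```text
[0.43441246 0.30489323 0.40468374] 1.836295354874622 8.9167
cap ((357.5, -295.0), (45.9, 84.6), 'long-axis yaw', -1.411, 189)
```

View pics/c2.png

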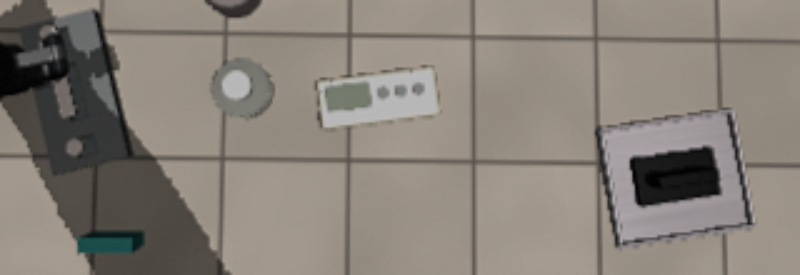

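The picture shows the cap flat in the middle of the tray: 46x85 mm at (0.3575,-0.295). I'll descend on the cell.

Request:
servo_tool(motion=[[[0,0.1,-4],0,0],[[0,0.1,-8],0,0],[[0,0.1,-12],0,0],[[0,0.1,-15],0,0],[[0,0.1,-17],0,0],[[0,0.1,-18.5],0,0],[[0,0.1,-19.6],0,0],[[0,0.1,-19.6],0,0],[[0,0.1,-19.6],0,0],[[0,0.1,-19.6],0,0]], grip_force=30)

```text
time_s: 9.75
tool_pos: [0.435, 0.307, 0.2097]
tcp_rot: [0.001, -0.133, 0.991, 0.0]
force: [0.9, 0.8, 0.6]
width: 0.0427
finger_force: 0.0
```

Request:
servo_tool(motion=[[[0,0,0],0,1],[[0,0,0],0,1],[[0,0,0],0,1],[[0,0,0],0,1],[[0,0,0],0,1],[[0,0,0],0,1],[[0,0,0],0,1],[[0,0,0],0,1]])

```text
time_s: 10.42
tool_pos: [0.435, 0.3074, 0.2097]
tcp_rot: [0.001, -0.133, 0.991, 0.0]
force: [0.8, -0.2, 6.2]
width: 0.0133
finger_force: 34.0
```

Request:
servo_tool(motion=[[[0,0,0.7],0,1],[[0,0,1.5],0,1],[[0,0,2.5],0,1],[[0,0,4],0,1],[[0,0,6.5],0,1],[[0,0,9],0,1],[[0,0,12],0,1],[[0,0,15],0,1],[[0,0,18],0,1],[[0,0,20],0,1],[[0,0,21],0,1],[[0,0,21],0,1],[[0,0,21],0,1],[[0,0,21],0,1]])

```text
time_s: 11.58
tool_pos: [0.434, 0.3068, 0.4171]
tcp_rot: [-0.001, -0.133, 0.991, -0.001]
force: [-0.2, 0.7, -2.3]
width: 0.0138
finger_force: 33.1
```

```bash
python3 - <<'E'
from m import *
b=cam('side'); st=arm.state()
print(st['tool_pos'],yaw()[0],st['width'],st['finger_force'])
p=st['tool_pos']-[0,0,.155]; u,v=proj(b,p).astype(int); print(u,v)
i=b[0]; c=i[max(0,v-70):v+80,max(0,u-80):u+80]; cv2.imwrite('pics/c3.png',cv2.resize(c,None,fx=3.5,fy=3.5)[:,:,::-1])
E
```

```text
[0.43398117 0.30675481 0.41687954] 1.8379370423561212 0.013650711353117127 33.12893092632294
292 238
```

View pics/c3.png

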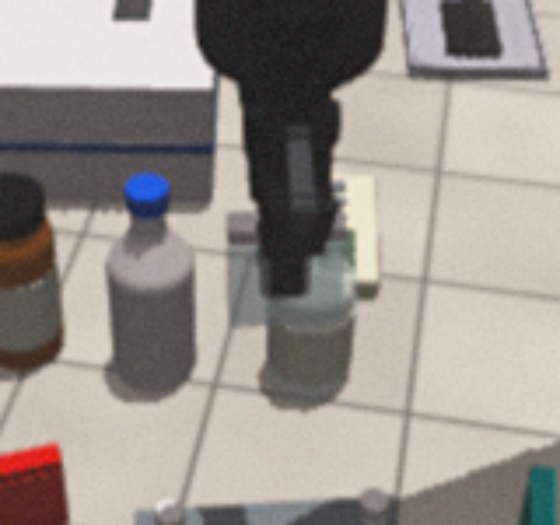

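The side view shows the cell upright and centred in the pads, spanning columns 228–355 in the crop with the fingers at about 288, and the rack slot empty. I'll carry it over the bottles.

Request:
servo_tool(motion=[[[0.6,-1.3,0],-0.05,1],[[1.7,-4.0,0],-0.15,1],[[2.9,-6.7,0],-0.26,1],[[4.0,-9.4,0],-0.36,1],[[5.2,-12.1,0],-0.47,1],[[6.4,-14.8,0],-0.57,1],[[7.5,-17.5,0],-0.67,1],[[8.7,-20.2,0],-0.78,1],[[9.9,-22.9,0],-0.88,1],[[11.0,-25.6,0],-0.99,1],[[12.2,-28.3,0],-1.09,1],[[13.4,-31.0,0],-1.19,1],[[14.5,-33.7,0],-1.3,1],[[15.7,-36.4,0],-1.4,1],[[16.8,-39.1,0],-1.51,1],[[17.8,-41.4,0],-1.6,1],[[18.4,-42.8,0],-1.65,1],[[18.6,-43.2,0],-1.664,1],[[18.6,-43.2,0],-1.664,1],[[18.6,-43.2,0],-1.664,1]])

```text
time_s: 13.3
tool_pos: [0.6201, -0.1244, 0.4175]
tcp_rot: [-0.001, 0.643, 0.766, -0.0]
force: [0.7, 1.0, -0.2]
width: 0.0136
finger_force: 33.2
```

Request:
servo_tool(motion=[[[0,0,0],0,1],[[0,0,0],0,1],[[0,0,0],0,1]])

```text
time_s: 13.55
tool_pos: [0.6202, -0.1238, 0.4189]
tcp_rot: [-0.0, 0.642, 0.766, 0.0]
force: [-0.3, 0.1, -0.5]
width: 0.0134
finger_force: 33.2
```

```bash
python3 - <<'E'
from m import *
st=arm.state(); print(st['tool_pos'],yaw(),st['width'],st['finger_force'])
a=cam('top');b=cam('side')
o=np.zeros((480,800,3),np.uint8)
o[:480,:400]=cv2.resize(a[0][110:206,320:400],(400,480))
u,v=proj(b,[.62,-.125,.2]).astype(int); print(u,v)
o[:480,400:]=cv2.resize(b[0][v-60:v+60,u-50:u+50],(400,480))
cv2.imwrite('pics/c4.png',o[:,:,::-1])
E
```

```text
[ 0.62019934 -0.12377924  0.41891781] (np.float64(0.1757463178692109), array([-3.95422686e-05,  1.67485099e-04, -9.99999985e-01])) 0.013434512595644108 33.163379430770874
248 136
```

View pics/c4.png

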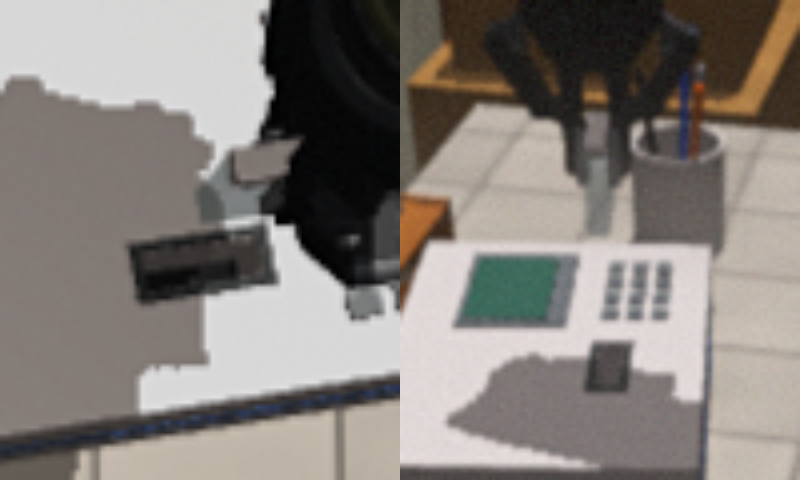

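The top view shows the cell clear of the well, offset only by parallax. The side view shows the cell hanging upright above it. I'll lower most of the way, then check the underside.

Request:
servo_tool(motion=[[[0,-0.1,-2],0,1],[[0,-0.1,-4],0,1],[[0,-0.1,-6],0,1],[[0,-0.1,-7.5],0,1],[[0,-0.1,-8.5],0,1],[[0,-0.1,-8.8],0,1],[[0,-0.1,-8.8],0,1],[[0,-0.1,-8.8],0,1],[[0,-0.1,-8.8],0,1]])

```text
time_s: 14.4
tool_pos: [0.621, -0.1259, 0.332]
tcp_rot: [0.001, 0.643, 0.766, 0.001]
force: [-0.4, 0.6, -0.7]
width: 0.0136
finger_force: 33.2
```

```bash
python3 - <<'E'
from m import *
st=arm.state(); p=st['tool_pos']; print(p,yaw(),st['width'],st['finger_force'])
a=cam('top');b=cam('side')
c=np.array([.6198,-.1247,p[2]-.2097+.042]);L=np.array([np.cos(-1.397),np.sin(-1.397),0]);W=np.array([-L[1],L[0],0])
def draw(im,C,dz,u0,v0,k):
    q=[proj(C,c+sx*.026*L+sy*.007*W+[0,0,dz]) for sx,sy in((1,1),(1,-1),(-1,-1),(-1,1))]
    q=((np.array(q)-[u0,v0]+.5)*k).astype(np.int32); cv2.polylines(im,[q],True,(255,0,255) if dz<0 else (0,255,0),1)
o=np.zeros((480,800,3),np.uint8)
x=cv2.resize(a[0][125:205,325:391],(396,480)); 
u,v=proj(b,[.62,-.125,.15]).astype(int)
y=cv2.resize(b[0][v-40:v+40,u-33:u+33],(396,480))
for dz in(-.03,.03): draw(x,a,dz,325,125,6); draw(y,b,dz,u-33,v-40,6)
o[:,:396]=x; o[:,400:796]=y
cv2.imwrite('pics/c5.png',o[:,:,::-1])
E
```

```text
[ 0.62102319 -0.12591041  0.33202087] (np.float64(0.17408499651340636), array([ 2.31236327e-03, -4.86752210e-04, -9.99997208e-01])) 0.013644778285311129 33.17304074764252
```

View pics/c5.png

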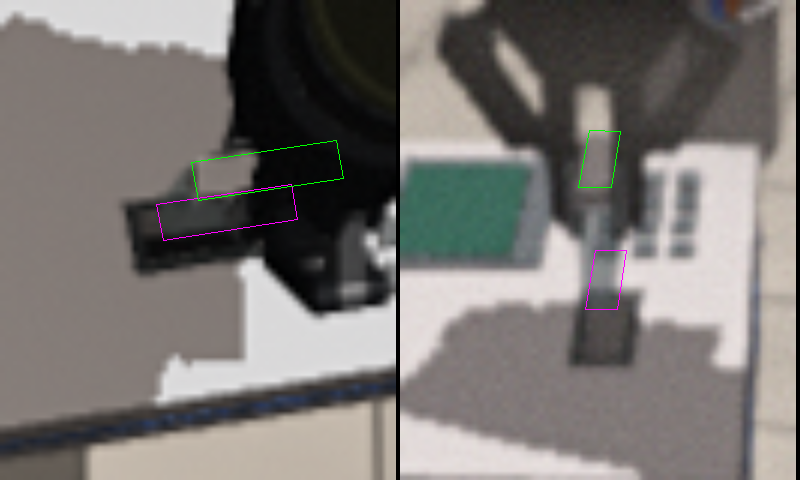

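The overlay of the expected cell outline matches the lid and body in both views, within about 1–2 mm. I'll take off 1 mm in x and lower the last stretch.

Request:
servo_tool(motion=[[[-0.1,0,-0.5],0,1],[[-0.1,0,-1.0],0,1],[[-0.1,0,-1.2],0,1],[[-0.1,0,-1.2],0,1],[[-0.1,0,-1.2],0,1],[[-0.1,0,-1.2],0,1],[[-0.1,0,-1.2],0,1],[[-0.1,0,-1.2],0,1],[[-0.1,0,-1.2],0,1],[[-0.1,0,-1.2],0,1],[[-0.1,0,-1.2],0,1],[[-0.1,0,-1.2],0,1]])

```text
time_s: 15.5
tool_pos: [0.6195, -0.1259, 0.3188]
tcp_rot: [0.0, 0.643, 0.766, 0.0]
force: [-0.2, -0.1, 0.8]
width: 0.0134
finger_force: 33.2
```

```bash
python3 - <<'E'
from h import *
st=arm.state(); print(st['time_s'],st['tool_pos'],yaw(),st['width'],st['finger_force'],st['force'],abs(st['qd']).max())
E
```

```text
15.5 [ 0.61951459 -0.12588128  0.31877392] (np.float64(0.17395288043100718), array([ 1.42074139e-04, -2.19570782e-06, -9.99999990e-01])) 0.013371071113547562 33.17314267158508 [-0.15804031 -0.14885819  0.78528664] 0.001547505113897469
```

The tool is at (0.6195,-0.1259,0.3188), which puts the cell's underside about 11 mm above the well mouth. It is still, level and aligned.

```bash
python3 -c "
from plant import arm
print(arm.close_job())"
```

```text
the job is handed in; nothing more can be done
None
```

I handed the job in at about 15.5 s; no verdict came back, but by my measurements the cap is flat and released in the tray, and the cell is held upright, still and aligned about 11 mm above the well, an estimated 1–2 mm off centre.

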